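# Put a watch movement in the tilting test stand and snap it upright

### The arm

A 6-joint arm with a two-finger parallel gripper is mounted at the origin on the work surface. World frame = base frame: x ahead of the robot, y to its left, z up, the work surface at z = 0. Lengths are in mm, angles in rad, forces in N, time in s.
With the tool pointing down it reaches from about 350 to 875 mm from the base axis. Payload 4.2 kg.
Tool frame: the origin (TCP) lies at the very end of the fingers, on their centre line; the grasp point (between the pads) lies 19 mm behind it; z points along the fingers, y is the line along which they close (so a half turn about z gives the same grasp; the last joint's range is limited). The gripper opens to 85 mm and grips with 20 to 120 N. Pads are 22 mm wide; open, the fingers measure 114 mm over their backs; the gripper's body (76 mm by 85 mm) begins 54 mm behind the grasp point. The pads swing forward as they close: fully open they stand 13 mm farther back than shut.
Start: joints at [0.259, 0.385, 0.008, 0, -1.194, -0.259], TCP at [624.979, 0.025, 231.312] pointing down, gripper open.
Joint ranges: [-3.14, 3.14], [-1.21, 2.06], [-1.07, 1.41], [-3.16, 2.05], [-2.99, -0.16], [-3.1, 3.1]. Speed limits (rad/s): [2.79, 2.79, 3.14, 3.14, 3.14, 3.14].

### API

Orientations are given as a unit quaternion [x, y, z, w].
In Python, from bench import arm, optics gives the robot as it stands. The module is installed in compiled form; this text tells all that it offers.
- The arm moves only by the tool step_arm, never from a script. Its argument "motion" is a list of rows, each an object with "dr": the turn, a rotation vector about the tool's x, y, z in units of 8 degrees (1.0 is 8 degrees), a list of three; "slide": the shift along the tool's x, y, z in mm, a list of three; "jaw": the finger opening in mm, from 0 to 85.4. A call has exactly 8 rows; each row is the pose to reach, as a shift and turn from the pose commanded when the call began, along the tool's axes at that moment; what a row does not reach only later rows make up. A row lasts 1/8 s, in which the tool goes at most 62.5 mm and 10.7 degrees, less where a joint would pass 70% of its speed; a pose out of reach is approached as far as the arm can. A call with a gripper value outside its range is refused whole. The fingers move at their own pace and stop on an object; the grip force is fixed at half the most. Time passes only in rows, so rows that repeat a pose let the fingers close, or fill a call up. It gives the time, the measured TCP pose, the force, the opening and the grip force at its end, in the units of the state.
- arm.read_state(): the state, without advancing time (a new reading comes with each control period).
- optics.get_image(name): name is "scene" or "side" or "wrist"; returns the picture (420x560x3 uint8, blue, green, red); there is no depth.
- optics.camera_info(name): a dict with "camera_matrix" (3x3 intrinsics, pixels), "view" (4x4, takes a point from world to camera coordinates); the wrist camera has in their place "T_tool_cam" (4x4, takes a point from camera to tool coordinates, whose origin is the TCP and whose axes are the flange's). Camera axes: x right, y up, looking along -z (the intrinsics and any distortion apply to the point x, -y, -z); pixel columns grow to the right and rows downward; lengths in mm; the calibration is good to about 2 mm. A picture is of the moment at which its call begins: read the wrist's pose just before it. camera_info takes no time and is no camera call.
- arm.job_done(): hands the job in; it is judged then, once.
The state is a dict: "clock": time; "joints": joint angles; "joint_vel": joint speeds; "joint_efforts": joint torques, N m; "position": TCP position; "ee_rot": TCP orientation; "contact_force": force on the tool from outside, world axes, zero at the start; "wrist_torque": the same for the moment, N m; "gripper_width": finger opening in mm; "grasp_force": force on a finger pad.
Only numpy, scipy, OpenCV 4.12 (cv2) and the standard library are available. Lean on these libraries where they do the work, as an engineer would, in place of code of your own. Each camera call takes 0.05 s, during which the arm holds its last target. There are 200 camera calls.

### The job

Take the movement in the blue casing ring from the tray and set it down gently, dial up and flat, in the round nest of the timing test stand, without letting it drop. Close the clear lid fully over it, then push the red-knobbed lever over until the sprung head snaps to its upright stop with the movement inside. Let go of everything and leave the other things on the bench where they are.

Things in the scene. Friction and masses are not known exactly. Their poses are not given: they have to be found in the camera images.
- movement_blue_centre (a point): centre (half-way up) of the watch movement in a BLUE plastic casing ring: a disc 44 mm in diameter, 16 mm tall, about 50 g, lying dial up (z axis out of the white dial); its yaw does not matter. It is in one of three places on the tray, underside 3 mm above the bench, in a row with a white- and a red-ringed one, 76 mm apart centre to centre
- work_tray: flat grey tray, fixed, 124 mm along its x, 250 mm along its y, floor 3 mm thick, rim 6 mm high; the three movements lie in a row along its y axis through its middle, so the fingers have room if they close along its x. Origin: centre of its underside
- test_stand: grey cast tilting test stand, fixed, 140 (x) by 160 mm (y). Origin on the bench under the nest; at yaw 0 x points away from the robot, y left. The head's tilt axis is parallel to stand y, 70 mm up. Cheeks at y = +-46 to 54 mm, 79 mm high; outside the right cheek a stop bracket with rubber pins (y = -54 to -69, x = -24 to 40 mm), 103 mm high
- test_head (a joint): angle of the sprung head (rad): 0 = level for loading (its start), 1.57 = upright stop, the dial facing stand +x. A spring strut drives it away from its over-centre point at 0.785 rad (lever 25 degrees past vertical) to the nearer stop; about 4 N at the knob pushes it over, and once past the centre it snaps to the stop by itself
- holder_seat (a point): where the movement's centre belongs in the head: on the axis of the round nest, 8 mm above its floor; z points out of the nest. Nest 48 mm in diameter (2 mm play all round), 5 mm deep, bevelled mouth, in a plate 80 (x) by 82 mm (y) whose top is 3 mm below this point; a seated movement stands 11 mm proud of the plate. Head level: this point is 83 mm above the bench
- test_lid (a joint): angle of the head's clear-windowed lid (rad): 0 = shut, 1.57 = standing up, 2.1 = fully open, leaning out to the left; it starts at 1.85 to 2.1. Friction hinge: it stays where it is left and must be pushed all the way shut (about 1 N at its edge); a seated movement does not bar it
- lid_hinge (a point): middle of the lid's hinge line, on the left (stand +y) side of the head, 38 mm from the nest's axis and parallel to stand x; 84 mm above the bench with the head level
- lid_edge (a point): middle of the lid's free edge on its outer face, 74 mm from the hinge line. The lid is 74 mm long along the hinge; shut, its outer face is 10.5 mm above the hinge line and its rim reaches 4 mm below it. A blue finger tab, 24 mm wide, stands 9 mm out beyond this edge
- lever_knob (a point): centre of the red ball knob (18 mm) at the end of the lever, right (stand -y) side, 64 mm from the nest's axis, 72 mm from the tilt axis; the lever is a 9 by 5 mm bar and turns with the head. Head level: it leans 20 degrees towards stand -x, knob 138 mm above the bench; it is pushed over the top to stand +x and leans 70 degrees to +x at the upright stop
- movement_white: the movement in a WHITE casing ring (dark dial), same size as the blue one; bystander on the tray, leave alone. Origin: centre of its underside
- movement_red: the movement in a RED casing ring, same size as the blue one; bystander on the tray, leave alone. Origin: centre of its underside
- dust_cover: small clear dust dome on a light-blue dish, 96 mm across, 67 mm high over its blue knob; bystander. Origin: centre of its underside
- loupe: black eye loupe standing on its wide end, 33 mm across, 30 mm high; bystander. Origin: centre of its underside
- screwdriver: small red-handled screwdriver, 99 mm long, lying along its x axis; bystander. Origin: near mid-length, underside
- tweezers: steel tweezers, 120 mm long, lying along their x axis; bystander. Origin: mid-length, underside
- oil_pot: round aluminium oil pot with a red cap, 32 mm across, 19 mm high; bystander. Origin: centre of its underside
There are look-alikes about, which are no part of the job. Leave any green or turquoise look-alike of the part that bears movement_blue_centre alone.

How it is judged:
By the outcome, as a careful person would: the job done as asked, in the order asked, and still so for the second after the job is handed in, with the robot touching nothing.
It also fails if it takes over 58 s, if anything falls off the work surface, if the arm or the gripper's body presses on something with over 40 N, if the wrist force passes 120 N, or if a joint passes its speed limit or range.

## Working session

There is one attempt and no reset: what is moved stays moved. The work goes in short steps, Python scripts to look and compute and a tool call to move; the robot and the scene stay as the last step left them, time stands still between calls to the robot, and variables do not carry over. Pictures are saved under pics/ and viewed, at most 12 in all, crops included, and the job is handed in when it is done.

Besides the shell and the picture viewer there is one more tool, called after "Emit:" by a JSON object that holds its "api" and its "payload". step_arm: Moves the arm, as the interface text tells. Its arguments: {"type":"object","properties":{"motion":{"type":"array","items":{"type":"object","properties":{"dr":{"type":"array","items":{"type":"number"}},"slide":{"type":"array","items":{"type":"number"}},"jaw":{"type":"number"}}}}},"required":["motion"]}

```bash
mkdir -p pics
cat > h.py <<'E'
import numpy as np, cv2
from bench import arm, optics
from scipy.spatial.transform import Rotation as R
def cam(n):
    i=optics.camera_info(n); K=np.array(i["camera_matrix"])
    if "view" in i: return K,np.array(i["view"]),i
    s=arm.read_state(); T=np.eye(4); T[:3,:3]=R.from_quat(s["ee_rot"]).as_matrix(); T[:3,3]=s["position"]
    return K,np.linalg.inv(T@np.array(i["T_tool_cam"])),i
def ray2z(K,V,uv,z):
    d=np.linalg.inv(K)@[uv[0],uv[1],1]; d=np.array([d[0],-d[1],-d[2]])
    C=np.linalg.inv(V); o=C[:3,3]; w=C[:3,:3]@d
    return o+w*(z-o[2])/w[2]
def proj(K,V,p):
    c=(V@np.append(p,1))[:3]; q=K@[c[0],-c[1],-c[2]]; return q[:2]/q[2]
E
python3 - <<'E'
from h import *
for n in ("scene","side","wrist"):
    K,V,i=cam(n); cv2.imwrite(f"pics/{n}0.png",optics.get_image(n)); print(n,{k:np.round(v,3).tolist() if not isinstance(v,str) else v for k,v in i.items()})
    print(np.linalg.inv(V)[:3,3])
print(arm.read_state())
a=[cv2.imread(f"pics/{n}0.png") for n in ("scene","side")]
E
```

```text
scene {'camera_matrix': [[495.441, 0.0, 273.505], [0.0, 495.441, 204.237], [0.0, 0.0, 1.0]], 'view': [[-0.142, 0.99, 0.009, 52.894], [-0.845, -0.126, 0.52, 411.908], [0.516, 0.066, 0.854, -1282.214], [0.0, 0.0, 0.0, 1.0]]}
[1016.71403264   84.38733871  880.74384522]
side {'camera_matrix': [[424.733, 0.0, 282.197], [0.0, 424.733, 206.274], [0.0, 0.0, 1.0]], 'view': [[0.992, -0.129, 0.016, -558.156], [0.084, 0.731, 0.677, -118.87], [-0.098, -0.67, 0.735, -819.594], [0.0, 0.0, 0.0, 1.0]]}
[ 482.72910125 -534.37317244  691.96921036]
wrist {'camera_matrix': [[301.365, 0.0, 283.196], [0.0, 301.365, 203.847], [0.0, 0.0, 1.0]], 'T_tool_cam': [[-0.0, 0.947, 0.321, 82.619], [1.0, 0.0, -0.0, 0.478], [-0.0, 0.321, -0.947, -142.424], [0.0, 0.0, 0.0, 1.0]]}
[624.27049212 -82.59499708 372.74041513]
{'clock': 0.15, 'joints': array([ 2.58619766e-01,  3.85365657e-01,  6.94504647e-03, -3.28264776e-04,
       -1.19401595e+00, -2.58568053e-01]), 'joint_vel': array([-0.00115617, -0.00093402,  0.00377787,  0.00013251, -0.00155801,
       -0.00176906]), 'joint_efforts': array([-6.03353892e-04, -3.92678475e+01,  1.88581592e+01,  4.18858320e+00,
       -3.39302780e-03,  5.70479813e-06]), 'position': array([6.24559654e+02, 2.04815414e-02, 2.30487098e+02]), 'ee_rot': array([-7.07082028e-01,  7.07131042e-01,  5.44215928e-04, -6.32214321e-04]), 'contact_force': array([-0.17101488, -0.48896314, -0.22537928]), 'wrist_torque': array([-0.0365587 , -0.00501561,  0.00391229]), 'grasp_force': 0.0, 'gripper_width': 85.13425470293521}
```

View pics/scene0.png

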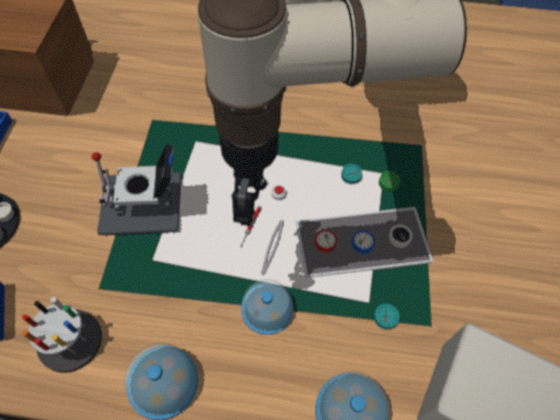

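View pics/side0.png

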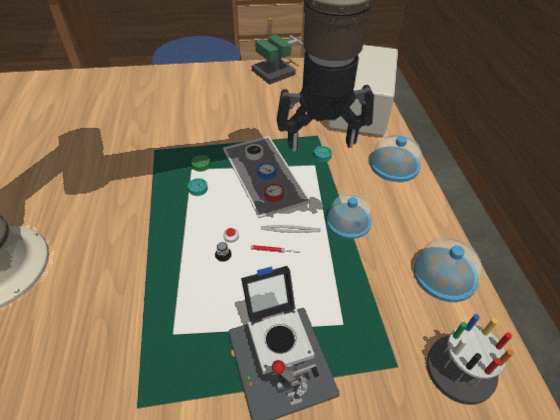

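Scene: the blue-ringed movement lies at (363,241), between red (325,240) and white (401,235). Look-alikes are turquoise at (352,173) and (387,316), and green at (390,181). The stand nest is at (137,185), the lid at (166,165) and the red knob at (97,157). In the side view: blue (267,171), nest (281,340), knob (278,368).

Run:
```python
from h import *
S=cam("scene"); D=cam("side")
P=lambda c,uv,z: np.round(ray2z(c[0],c[1],uv,z)[:2],1)
for n,a,b,z in (("blue",(363,240),(267,170),19),("red",(325,239),(274,191),19),("white",(401,234),(254,151),19),("nest",(137,185),(281,340),80),("knob",(97,157),(278,368),138)):
    print(n,P(S,a,z),P(D,b,z))
im=cv2.imread("pics/scene0.png"); sd=cv2.imread("pics/side0.png")
# centroid of blue around
hsv=cv2.cvtColor(im,cv2.COLOR_BGR2HSV)
for n,c,img,box in (("scene",S,im,(345,225,383,257)),("side",D,sd,(252,158,283,184))):
    x0,y0,x1,y1=box; h=cv2.cvtColor(img[y0:y1,x0:x1],cv2.COLOR_BGR2HSV)
    m=cv2.inRange(h,(100,120,60),(128,255,255)); q=cv2.findNonZero(m); (cx,cy),r,_=[*cv2.minEnclosingCircle(q),0]
    print(n,(cx+x0,cy+y0),r,P(c,(cx+x0,cy+y0),12))
a=cv2.resize(im[130:300,85:195],None,fx=3.4,fy=3.4,interpolation=cv2.INTER_CUBIC)[:590]
b=cv2.resize(sd[255:415,225:340],None,fx=3.4,fy=3.4,interpolation=cv2.INTER_CUBIC)
H=max(a.shape[0],b.shape[0]); f=lambda i:cv2.copyMakeBorder(i,0,H-i.shape[0],0,0,0)
cv2.imwrite("pics/c1.png",np.hstack([f(a),f(b)])); print(a.shape,b.shape)
t=cv2.resize(im[200:280,295:435],None,fx=4,fy=4,interpolation=cv2.INTER_CUBIC)
cv2.imwrite("pics/c2.png",t)
```

```text
blue [551.8 202.1] [552.4 197.5]
red [560.5 128.4] [560.7 127.1]
white [527.5 275.7] [528.  269.2]
nest [ 529.1 -244.8] [ 527.4 -250.1]
knob [ 515.  -311.8] [ 514.3 -315. ]
scene (362.73738861083984, 241.49109840393066) 11.63940143585205 [551.4 202.7]
side (266.25973987579346, 170.58441543579102) 9.446802139282227 [551.2 203.3]
(578, 374, 3) (544, 391, 3)
```

View pics/c1.png

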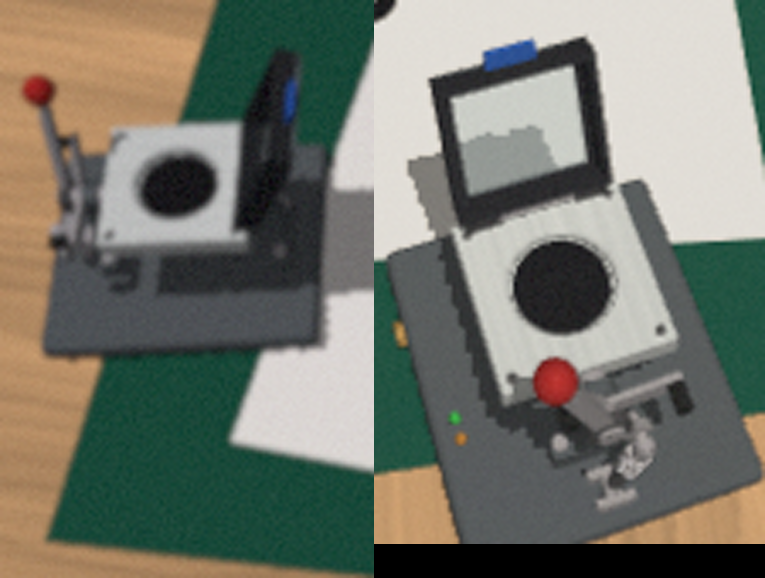

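View pics/c2.png

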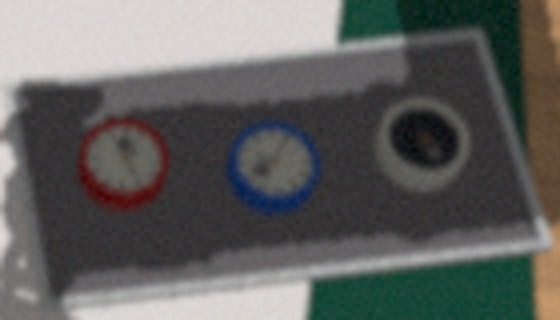

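Run:
```python
from h import *
S=cam("scene"); D=cam("side")
P=lambda c,uv,z: ray2z(c[0],c[1],uv,z)[:2]
T=[P(S,(295+u/4,200+v/4),6) for u,v in ((18,85),(478,35),(548,240),(62,302))]
print(np.round(T,1),np.mean(T,0)); y=(T[1]-T[0]+T[2]-T[3]); print("tray ang",np.degrees(np.arctan2(-y[0],y[1])),[np.linalg.norm(T[i]-T[(i+1)%4]) for i in range(4)])
Q=[P(D,(225+(u-374)/3.4,255+v/3.4),80) for u,v in ((455,235),(612,192),(676,342),(505,398))]
print(np.round(Q,1),np.mean(Q,0),[np.linalg.norm(Q[i]-Q[(i+1)%4]) for i in range(4)])
x=Q[1]-Q[0]+Q[2]-Q[3]; print("yaw",np.degrees(np.arctan2(x[1],x[0])))
for n,c,img,box in (("scene",S,"scene0",(118,170,155,200)),("side",D,"side0",(262,322,302,356))):
    x0,y0,x1,y1=box; g=cv2.cvtColor(cv2.imread(f"pics/{img}.png")[y0:y1,x0:x1],cv2.COLOR_BGR2GRAY)
    m=(g<90).astype(np.uint8); k,l,st,ce=cv2.connectedComponentsWithStats(m); i=1+np.argmax(st[1:,4])
    print(n,ce[i]+[x0,y0],st[i],P(c,ce[i]+[x0,y0],77.5))
```

```text
[[520.9  74.4]
 [456.7 305.6]
 [568.8 338.7]
 [635.4 108.7]] [545.44275778 206.83770626]
tray ang 15.827310817237167 [np.float64(239.99227304075202), np.float64(116.90343532575055), np.float64(239.51587044339004), np.float64(119.53399571199026)]
[[ 480.9 -218.1]
 [ 555.6 -205.2]
 [ 572.6 -280.1]
 [ 496.2 -295.3]] [ 526.34668745 -249.68414703] [np.float64(75.84690832758666), np.float64(76.83232954683024), np.float64(77.8302951539278), np.float64(78.68060388546581)]
yaw 10.539563947107734
scene [136.73354232 184.31974922] [  8   6  23  18 319] [ 526.15231476 -246.75318761]
side [279.75953566 339.03482587] [  4   4  29  27 603] [ 525.8832448  -247.14970897]
```

Emit:
{"api": "step_arm", "payload": {"motion": [{"dr":[0,0,-1],"slide":[-50,18,0],"jaw":85},{"dr":[0,0,-1.6],"slide":[-100,36,0],"jaw":85},{"dr":[0,0,-1.6],"slide":[-150,54,30],"jaw":85},{"dr":[0,0,-1.6],"slide":[-200,72,60],"jaw":85},{"dr":[0,0,-1.6],"slide":[-202,73,100],"jaw":85},{"dr":[0,0,-1.6],"slide":[-202,73,100],"jaw":85},{"dr":[0,0,-1.6],"slide":[-202,73,100],"jaw":85},{"dr":[0,0,-1.6],"slide":[-202,73,100],"jaw":85}]}}

```text
clock: 1.15
position: [553.3, 201.9, 133.3]
ee_rot: [0.781, -0.624, 0.001, -0.002]
contact_force: [1.0, -0.1, 0.6]
gripper_width: 85.1
grasp_force: 0.0
```

Run:
```python
from h import *
K,V,_=cam("wrist"); im=optics.get_image("wrist"); cv2.imwrite("pics/w1.png",im)
print(proj(K,V,[552,202,19]))
m=cv2.inRange(cv2.cvtColor(im,cv2.COLOR_BGR2HSV),(100,120,50),(128,255,255))
k,l,st,ce=cv2.connectedComponentsWithStats(m)
for i in range(1,k):
    if st[i,4]>200:
        q=cv2.findNonZero((l==i).astype(np.uint8)); e=cv2.fitEllipse(cv2.convexHull(q)); print(st[i],e,ray2z(K,V,e[0],13))
```

```text
[284.44264194 199.4362259 ]
[262 174  48  49 649] ((285.1419372558594, 198.09400939941406), (47.865116119384766, 49.17905807495117), 171.65054321289062) [551.2267514  202.49297305  13.        ]
```

View pics/w1.png

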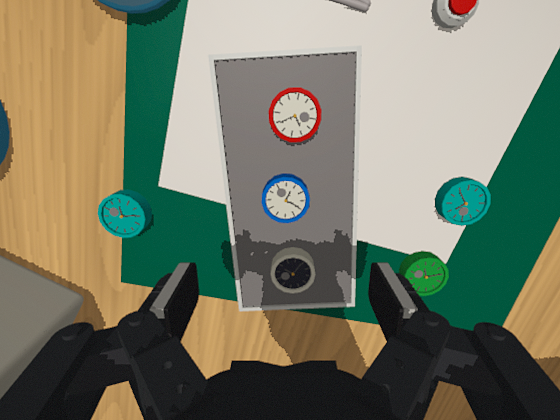

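Run:
```python
from h import *
i=optics.camera_info("wrist"); K=np.array(i["camera_matrix"]); V=np.linalg.inv(np.array(i["T_tool_cam"]))
for z in (0,-13):
    print(z,[np.round(proj(K,V,[x,y,z])).tolist() for y in (-42.6,42.6,-57,57) for x in (11,-11)])
```

```text
0 [[201.0, 246.0], [204.0, 282.0], [364.0, 246.0], [360.0, 282.0], [173.0, 246.0], [178.0, 282.0], [391.0, 246.0], [387.0, 282.0]]
-13 [[194.0, 258.0], [198.0, 297.0], [370.0, 258.0], [366.0, 297.0], [164.0, 258.0], [170.0, 297.0], [400.0, 258.0], [395.0, 297.0]]
```

Emit:
{"api": "step_arm", "payload": {"motion": [{"dr":[0,0,-0.37],"slide":[-0.7,0.7,30],"jaw":85},{"dr":[0,0,-0.37],"slide":[-0.7,0.7,70],"jaw":85},{"dr":[0,0,-0.37],"slide":[-0.7,0.7,95],"jaw":85},{"dr":[0,0,-0.37],"slide":[-0.7,0.7,112],"jaw":80},{"dr":[0,0,-0.37],"slide":[-0.7,0.7,122],"jaw":70},{"dr":[0,0,-0.37],"slide":[-0.7,0.7,122],"jaw":60},{"dr":[0,0,-0.37],"slide":[-0.7,0.7,122],"jaw":60},{"dr":[0,0,-0.37],"slide":[-0.7,0.7,122],"jaw":60}]}}

```text
clock: 2.2
position: [551.7, 202.9, 10.2]
ee_rot: [0.797, -0.603, 0.0, -0.001]
contact_force: [-0.6, -0.7, 0.7]
gripper_width: 60.2
grasp_force: 0.0
```

Run:
```python
from h import *
s=arm.read_state(); print(s["position"],s["ee_rot"],s["gripper_width"],s["contact_force"])
```

```text
[551.65444861 202.9422145   10.23311707] [ 7.97428453e-01 -6.03412815e-01  3.02320509e-04 -8.62929835e-04] 60.193287853285746 [-0.58888596 -0.69525303  0.65388861]
```

Emit:
{"api": "step_arm", "payload": {"motion": [{"dr":[0,0,0],"slide":[0,0,1.5],"jaw":48},{"dr":[0,0,0],"slide":[0,0,1.5],"jaw":40},{"dr":[0,0,0],"slide":[0,0,1.5],"jaw":36},{"dr":[0,0,0],"slide":[0,0,1.5],"jaw":36},{"dr":[0,0,0],"slide":[0,0,1.5],"jaw":36},{"dr":[0,0,0],"slide":[0,0,-8],"jaw":36},{"dr":[0,0,0],"slide":[0,0,-40],"jaw":36},{"dr":[0,0,0],"slide":[0,0,-90],"jaw":36}]}}

```text
clock: 3.2
position: [550.0, 201.8, 98.7]
ee_rot: [0.797, -0.604, -0.001, 0.002]
contact_force: [0.8, 0.7, -0.5]
gripper_width: 41.2
grasp_force: 60.7
```

Run:
```python
from h import *
s=arm.read_state(); print(s["position"],R.from_quat(s["ee_rot"]).as_matrix().round(4),s["gripper_width"],s["grasp_force"])
T=[526,-247]; M=R.from_quat(s["ee_rot"]).as_matrix(); print(M.T@(np.array([*T,180])-s["position"]))
```

```text
[550.00593514 201.82428497  98.74566115] [[ 0.2712 -0.9625 -0.0038]
 [-0.9625 -0.2712 -0.0024]
 [ 0.0012  0.0043 -1.    ]] 41.18268403883463 60.73019027709961
[425.5876617  145.18918432 -80.10639331]
```

Emit:
{"api": "step_arm", "payload": {"motion": [{"dr":[0,0,0],"slide":[10,4,-40],"jaw":36},{"dr":[0,0,0],"slide":[60,24,-80],"jaw":36},{"dr":[0,0,0.2],"slide":[120,48,-80],"jaw":36},{"dr":[0,0,0.4],"slide":[180,72,-80],"jaw":36},{"dr":[0,0,0.66],"slide":[240,95,-80],"jaw":36},{"dr":[0,0,0.66],"slide":[300,118,-80],"jaw":36},{"dr":[0,0,0.66],"slide":[350,137,-80],"jaw":36},{"dr":[0,0,0.66],"slide":[370,145,-80],"jaw":36}]}}

```text
clock: 4.2
position: [511.1, -195.8, 179.4]
ee_rot: [0.768, -0.641, -0.0, 0.0]
contact_force: [-0.1, 0.7, 0.3]
gripper_width: 41.3
grasp_force: 60.7
```

Emit:
{"api": "step_arm", "payload": {"motion": [{"dr":[0,0,0],"slide":[0,0,0],"jaw":36},{"dr":[0,0,0],"slide":[0,0,0],"jaw":36},{"dr":[0,0,0],"slide":[0,0,0],"jaw":36},{"dr":[0,0,0],"slide":[0,0,0],"jaw":36},{"dr":[0,0,0],"slide":[0,0,0],"jaw":36},{"dr":[0,0,0],"slide":[0,0,0],"jaw":36},{"dr":[0,0,0],"slide":[0,0,0],"jaw":36},{"dr":[0,0,0],"slide":[0,0,0],"jaw":36}]}}

```text
clock: 5.2
position: [512.1, -193.0, 179.3]
ee_rot: [0.769, -0.64, -0.0, 0.0]
contact_force: [-0.3, 0.5, 0.3]
gripper_width: 41.0
grasp_force: 60.7
```

Run:
```python
from h import *
K,V,_=cam("wrist"); im=optics.get_image("wrist"); cv2.imwrite("pics/w2.png",im); np.save("V2.npy",V)
s=arm.read_state(); print(s["position"],np.degrees(np.arctan2(*R.from_quat(s["ee_rot"]).as_matrix()[:2,0])),s["gripper_width"],proj(K,V,[526,-247,80]))
```

```text
[ 512.06405286 -192.96903593  179.33259988] 169.52349314866123 41.14914589671723 [277.6333     137.75285938]
```

View pics/w2.png

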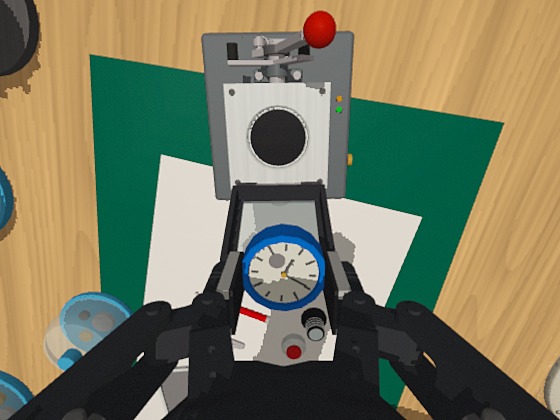

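Run:
```python
from h import *
V=np.load("V2.npy"); K=cam("wrist")[0]; im=cv2.imread("pics/w2.png"); s=arm.read_state(); M=R.from_quat(s["ee_rot"]).as_matrix(); p=s["position"]
hsv=cv2.cvtColor(im,cv2.COLOR_BGR2HSV); g=cv2.cvtColor(im,cv2.COLOR_BGR2GRAY)
m=(g[95:185,235:325]<95).astype(np.uint8); k,l,st,ce=cv2.connectedComponentsWithStats(m); i=1+np.argmax(st[1:,4])
e=cv2.fitEllipse(cv2.convexHull(cv2.findNonZero((l==i).astype(np.uint8)))); c=np.array(e[0])+[235,95]; print("nest",c,e[1])
for z in (80,75): print(z,ray2z(K,V,c,z))
print("px per 48mm at 80",[proj(K,V,[526+d,-247,80])[0] for d in(-24,24)])
# dial (white) ellipse
m=cv2.inRange(hsv[215:320,235:335],(0,0,120),(180,90,255)); k,l,st,ce=cv2.connectedComponentsWithStats(m)
j=l[45,40] if l[45,40] else 1+np.argmax(st[1:,4]); e=cv2.fitEllipse(cv2.convexHull(cv2.findNonZero((l==j).astype(np.uint8)))); d=np.array(e[0])+[235,215]; print("dial",d,e[1])
w=ray2z(K,V,d,p[2]+10.3); print("dial tool",M.T@(w-p))
# knob
m=cv2.inRange(hsv[0:60,290:350],(0,150,80),(8,255,255))|cv2.inRange(hsv[0:60,290:350],(172,150,80),(180,255,255)); q=cv2.minEnclosingCircle(cv2.findNonZero(m)); kc=np.array(q[0])+[290,0]; print("knob",kc,q[1],ray2z(K,V,kc,138))
print([ray2z(K,V,u,80)[:2].round(1) for u in ((223,85),(330,83),(236,184),(327,183))])
```

```text
nest [277.55561066 137.02828598] (54.497493743896484, 55.766845703125)
80 [ 526.15874278 -247.54111119   80.        ]
75 [ 526.14834279 -246.98986009   75.        ]
px per 48mm at 80 [np.float64(307.42889670493895), np.float64(247.48271695401277)]
dial [283.30140686 271.69817734] (59.44408416748047, 69.90917205810547)
dial tool [  1.89456782   0.49722123 -10.29998139]
knob [318.62999916  29.17499924] 18.69308090209961 [ 514.55493457 -314.05341719  138.        ]
[array([ 572.9, -277.7]), array([ 494.7, -293.6]), array([ 553.3, -203.7]), array([ 479.4, -218.2])]
```

Emit:
{"api": "step_arm", "payload": {"motion": [{"dr":[0,0,-0.05],"slide":[30,-2.5,0],"jaw":36},{"dr":[0,0,-0.05],"slide":[54,-4.5,0],"jaw":36},{"dr":[0,0,-0.05],"slide":[54,-4.5,20],"jaw":36},{"dr":[0,0,-0.05],"slide":[54,-4.5,45],"jaw":36},{"dr":[0,0,-0.05],"slide":[54,-4.5,70],"jaw":36},{"dr":[0,0,-0.05],"slide":[54,-4.5,84],"jaw":36},{"dr":[0,0,-0.05],"slide":[54,-4.5,84],"jaw":36},{"dr":[0,0,-0.05],"slide":[54,-4.5,84],"jaw":36}]}}

```text
clock: 6.25
position: [527.1, -245.4, 96.3]
ee_rot: [0.771, -0.637, 0.001, -0.0]
contact_force: [-0.4, 0.1, -0.1]
gripper_width: 40.9
grasp_force: 60.8
```

Run:
```python
from h import *
s=arm.read_state(); print(s["position"],s["contact_force"])
K,V,_=cam("wrist"); im=optics.get_image("wrist"); cv2.imwrite("pics/w3.png",im); 
sd=optics.get_image("side")[270:400,220:350]; cv2.imwrite("pics/s3.png",np.hstack([im[130:410,150:430],cv2.resize(sd,(280,280),interpolation=cv2.INTER_CUBIC)]))
```

```text
[ 527.14131828 -245.41481425   96.2873202 ] [-0.37263554  0.10507167 -0.09117277]
```

View pics/s3.png

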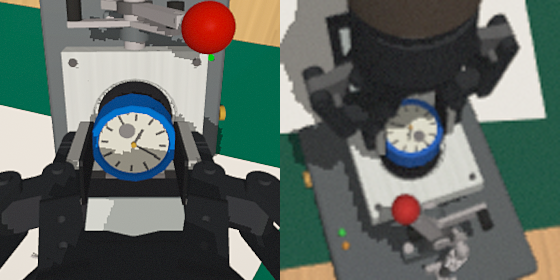

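The movement is held flat, centred over the nest mouth (arc about (285,220) full-frame) and clear of it. I'll check the sideways offset before lowering.

Run:
```python
from h import *
im=cv2.imread("pics/w3.png"); K,V,_=cam("wrist"); hsv=cv2.cvtColor(im,cv2.COLOR_BGR2HSV); g=cv2.cvtColor(im,cv2.COLOR_BGR2GRAY)
b=cv2.inRange(hsv,(100,120,40),(128,255,255))
for r in range(204,262,4):
    x=np.flatnonzero(b[r,200:370])+200; d=np.flatnonzero(g[r,236:340]<110)+236
    print(r,(x.min(),x.max(),(x.min()+x.max())/2) if len(x) else None,(d.min(),d.max(),(d.min()+d.max())/2) if len(d) else None)
s=arm.read_state(); p=s["position"]
T=np.eye(4);T[:3,:3]=R.from_quat(s["ee_rot"]).as_matrix();T[:3,3]=p
for c in ([526.15,-247.3,80],):
    a=np.linspace(0,6.28,33); print(np.round([proj(K,V,[c[0]+24*np.cos(t),c[1]+24*np.sin(t),80]) for t in a]).min(0),"pred top of nest; centre",proj(K,V,c))
```

```text
204 None None
208 None None
212 None (np.int64(275), np.int64(294), np.float64(284.5))
216 None (np.int64(265), np.int64(304), np.float64(284.5))
220 None (np.int64(260), np.int64(309), np.float64(284.5))
224 (np.int64(275), np.int64(291), np.float64(283.0)) (np.int64(256), np.int64(313), np.float64(284.5))
228 (np.int64(264), np.int64(303), np.float64(283.5)) (np.int64(253), np.int64(316), np.float64(284.5))
232 (np.int64(258), np.int64(310), np.float64(284.0)) (np.int64(251), np.int64(318), np.float64(284.5))
236 (np.int64(253), np.int64(313), np.float64(283.0)) (np.int64(249), np.int64(320), np.float64(284.5))
240 (np.int64(250), np.int64(317), np.float64(283.5)) (np.int64(248), np.int64(321), np.float64(284.5))
244 (np.int64(248), np.int64(320), np.float64(284.0)) (np.int64(248), np.int64(321), np.float64(284.5))
248 (np.int64(246), np.int64(320), np.float64(283.0)) (np.int64(245), np.int64(321), np.float64(283.0))
252 (np.int64(245), np.int64(321), np.float64(283.0)) (np.int64(236), np.int64(335), np.float64(285.5))
256 (np.int64(243), np.int64(323), np.float64(283.0)) (np.int64(238), np.int64(328), np.float64(283.0))
260 (np.int64(242), np.int64(324), np.float64(283.0)) (np.int64(237), np.int64(330), np.float64(283.5))
[244. 209.] pred top of nest; centre [284.60808708 247.55240073]
```

Emit:
{"api": "step_arm", "payload": {"motion": [{"dr":[0,0,0],"slide":[0,0.6,4],"jaw":36},{"dr":[0,0,0],"slide":[0,0.6,7],"jaw":36},{"dr":[0,0,0],"slide":[0,0.6,9],"jaw":36},{"dr":[0,0,0],"slide":[0,0.6,11],"jaw":36},{"dr":[0,0,0],"slide":[0,0.6,12.5],"jaw":36},{"dr":[0,0,0],"slide":[0,0.6,13.5],"jaw":36},{"dr":[0,0,0],"slide":[0,0.6,14],"jaw":36},{"dr":[0,0,0],"slide":[0,0.6,14],"jaw":36}]}}

```text
clock: 7.35
position: [525.8, -245.3, 81.3]
ee_rot: [0.771, -0.637, 0.0, -0.0]
contact_force: [0.2, 0.3, -1.2]
gripper_width: 41.2
grasp_force: 60.8
```

Creep down until contact.

Emit:
{"api": "step_arm", "payload": {"motion": [{"dr":[0,0,0],"slide":[0,0,0.3],"jaw":36},{"dr":[0,0,0],"slide":[0,0,0.6],"jaw":36},{"dr":[0,0,0],"slide":[0,0,0.6],"jaw":36},{"dr":[0,0,0],"slide":[0,0,0.9],"jaw":36},{"dr":[0,0,0],"slide":[0,0,1.2],"jaw":36},{"dr":[0,0,0],"slide":[0,0,1.2],"jaw":36},{"dr":[0,0,0],"slide":[0,0,1.2],"jaw":36},{"dr":[0,0,0],"slide":[0,0,1.2],"jaw":36}]}}

```text
clock: 8.35
position: [525.8, -245.3, 80.6]
ee_rot: [0.771, -0.637, 0.0, -0.0]
contact_force: [-1.2, 1.3, 4.8]
gripper_width: 41.1
grasp_force: 61.3
```

Run:
```python
from h import *
import time
s=arm.read_state(); print(s["position"],s["contact_force"],s["wrist_torque"])
im=optics.get_image("wrist"); cv2.imwrite("pics/w4.png",im); 
sd=optics.get_image("side")[270:400,220:350]; cv2.imwrite("pics/s4.png",np.hstack([im[130:410,150:430],cv2.resize(sd,(280,280),interpolation=cv2.INTER_CUBIC)]))
```

```text
[ 525.77883602 -245.34687152   80.61502542] [-1.22841395  1.29774015  4.77613175] [ 0.39311007  0.54801141 -0.00901049]
```

View pics/s4.png

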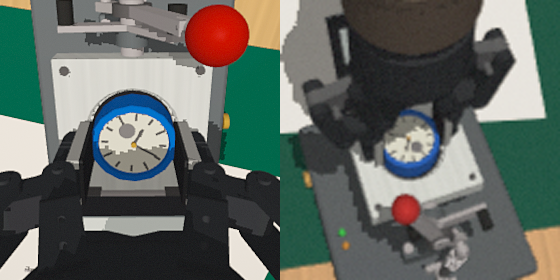

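Emit:
{"api": "step_arm", "payload": {"motion": [{"dr":[0,0,0],"slide":[0,0,-0.3],"jaw":44},{"dr":[0,0,0],"slide":[0,0,-0.3],"jaw":50},{"dr":[0,0,0],"slide":[0,0,-0.3],"jaw":60},{"dr":[0,0,0],"slide":[0,0,-0.3],"jaw":66},{"dr":[0,0,0],"slide":[0,0,-0.3],"jaw":66},{"dr":[0,0,0],"slide":[0,0,-10],"jaw":66},{"dr":[0,0,0],"slide":[0,0,-50],"jaw":66},{"dr":[0,0,0],"slide":[0,0,-100],"jaw":66}]}}

```text
clock: 9.45
position: [525.2, -245.2, 180.9]
ee_rot: [0.771, -0.637, -0.001, 0.001]
contact_force: [1.0, -0.1, 0.1]
gripper_width: 66.1
grasp_force: 0.0
```

Run:
```python
from h import *
s=arm.read_state(); print(s["position"],s["contact_force"],s["gripper_width"])
K,V,_=cam("wrist"); im=optics.get_image("wrist"); sc=optics.get_image("scene"); sd=optics.get_image("side")
f=lambda a:cv2.resize(a,(390,390),interpolation=cv2.INTER_CUBIC)
cv2.imwrite("pics/s5.png",np.hstack([f(im[60:320,150:410]),f(sd[240:400,210:370])]))
cv2.imwrite("pics/sc5.png",sc); cv2.imwrite("pics/w5.png",im); cv2.imwrite("pics/sd5.png",sd)
print(proj(K,V,[526.1,-247.3,91]))
```

```text
[ 525.16534219 -245.22487     180.94707049] [ 1.01190347 -0.13711595  0.1318875 ] 66.10547489512874
[281.70395752 205.65286051]
```

View pics/s5.png

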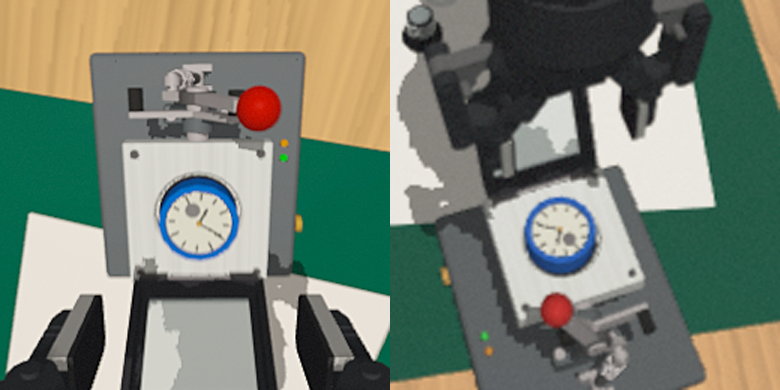

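Run:
```python
from h import *
from scipy.optimize import least_squares
def blueell(im,box):
    x0,y0,x1,y1=box; h=cv2.cvtColor(im[y0:y1,x0:x1],cv2.COLOR_BGR2HSV)
    m=cv2.inRange(h,(0,0,130),(180,90,255)); k,l,st,ce=cv2.connectedComponentsWithStats(m)
    b=cv2.inRange(h,(100,120,40),(128,255,255)); q=cv2.convexHull(cv2.findNonZero(b)); M=np.zeros_like(b); cv2.fillPoly(M,[q],255)
    m=cv2.bitwise_and(cv2.bitwise_not(b),cv2.erode(M,None)); k,l,st,ce=cv2.connectedComponentsWithStats(m); i=1+np.argmax(st[1:,4])
    e=cv2.fitEllipse(cv2.convexHull(cv2.findNonZero((l==i).astype(np.uint8)))); return np.array(e[0])+[x0,y0],e[1],e[2]
o=[]
for n,f,b in (("wrist","w5",(245,165,325,240)),("side","sd5",(255,310,305,365)),("scene","sc5",(110,160,165,205))):
    c=cam(n)
    try:
        e=blueell(cv2.imread(f"pics/{f}.png"),b); print(n,e,ray2z(c[0],c[1],e[0],91)[:2],ray2z(c[0],c[1],e[0],96)[:2]); o.append((c,e[0]))
    except Exception as x: print(n,x)
r=least_squares(lambda p:np.concatenate([proj(c[0],c[1],p)-u for c,u in o]),[526,-247,91]); print(r.x,r.fun)
```

```text
wrist (array([282.07439804, 208.13145828]), (42.54585647583008, 44.401344299316406), 91.45458984375) [ 528.71689071 -244.8629426 ] [ 528.99268589 -246.59547176]
side (array([279.30703735, 333.93027878]), (22.44778823852539, 24.1619930267334), 90.10335540771484) [ 525.27074916 -245.32193895] [ 524.91680717 -247.72681451]
scene (array([136.28105927, 181.17483711]), (13.668062210083008, 19.923419952392578), 76.56193542480469) [ 527.52491325 -244.08985677] [ 530.62205116 -242.01021286]
[ 527.75360863 -244.39298859   89.49690223] [ 1.04641376  0.13392518  1.54336462 -0.30578967 -0.00902073  0.51725464]
```

Emit:
{"api": "step_arm", "payload": {"motion": [{"dr":[0,0,0],"slide":[-20,0,-15],"jaw":40},{"dr":[0,0,0],"slide":[-65,0,-15],"jaw":0},{"dr":[0,0,0],"slide":[-105,0,-15],"jaw":0},{"dr":[0,0,0],"slide":[-116,0,0],"jaw":0},{"dr":[0,0,0],"slide":[-116,0,20],"jaw":0},{"dr":[0,0,0],"slide":[-116,0,41],"jaw":0},{"dr":[0,0,0],"slide":[-116,0,41],"jaw":0},{"dr":[0,0,0],"slide":[-116,0,41],"jaw":0}]}}

```text
clock: 10.6
position: [504.2, -131.1, 139.8]
ee_rot: [0.771, -0.637, 0.0, -0.0]
contact_force: [-0.1, 0.0, -0.0]
gripper_width: 0.1
grasp_force: 0.0
```

Run:
```python
from h import *
s=arm.read_state(); p=s["position"]; a=np.radians(11); print(p,s["contact_force"],s["gripper_width"])
d=p[:2]-[526.15,-247.3]; print("stand xy",d@[np.cos(a),np.sin(a)],d@[-np.sin(a),np.cos(a)])
```

```text
[ 504.16969158 -131.12474161  139.83218289] [-0.1027341   0.04611904 -0.02995539] 0.07738012377058653
stand xy 0.5908160989700154 118.23483224267316
```

Emit:
{"api": "step_arm", "payload": {"motion": [{"dr":[0,0,0],"slide":[20,0,0],"jaw":0},{"dr":[0,0,0],"slide":[38,0,-3],"jaw":0},{"dr":[0,0,0],"slide":[48,0,-7],"jaw":0},{"dr":[0,0,0],"slide":[59,0,-10],"jaw":0},{"dr":[0,0,0],"slide":[68,0,-10],"jaw":0},{"dr":[0,0,0],"slide":[77,0,-10],"jaw":0},{"dr":[0,0,0],"slide":[87,0,-8],"jaw":0},{"dr":[0,0,0],"slide":[96,0,-5],"jaw":0}]}}

```text
clock: 11.6
position: [522.1, -226.3, 143.8]
ee_rot: [0.771, -0.637, -0.0, -0.0]
contact_force: [-0.4, 0.7, -0.0]
gripper_width: 0.2
grasp_force: 0.3
```

Emit:
{"api": "step_arm", "payload": {"motion": [{"dr":[0,0,0],"slide":[9,0,4.5],"jaw":0},{"dr":[0,0,0],"slide":[17,0,10.5],"jaw":0},{"dr":[0,0,0],"slide":[24,0,18],"jaw":0},{"dr":[0,0,0],"slide":[30,0,25.5],"jaw":0},{"dr":[0,0,0],"slide":[34,0,31.5],"jaw":0},{"dr":[0,0,0],"slide":[37,0,37.5],"jaw":0},{"dr":[0,0,0],"slide":[40,0,44],"jaw":0},{"dr":[0,0,0],"slide":[42,0,49],"jaw":0}]}}

```text
clock: 12.6
position: [529.8, -267.0, 94.6]
ee_rot: [0.771, -0.637, -0.0, 0.0]
contact_force: [-0.1, -0.1, 1.0]
gripper_width: -0.1
grasp_force: 0.5
```

Emit:
{"api": "step_arm", "payload": {"motion": [{"dr":[0,0,0],"slide":[2,0,0.5],"jaw":0},{"dr":[0,0,0],"slide":[2,0,1],"jaw":0},{"dr":[0,0,0],"slide":[2,0,1.5],"jaw":0},{"dr":[0,0,0],"slide":[2,0,2],"jaw":0},{"dr":[0,0,0],"slide":[2,0,2.3],"jaw":0},{"dr":[0,0,0],"slide":[2,0,2.3],"jaw":0},{"dr":[0,0,0],"slide":[2,0,2.3],"jaw":0},{"dr":[0,0,0],"slide":[2,0,2.3],"jaw":0}]}}

```text
clock: 13.6
position: [530.5, -269.0, 94.4]
ee_rot: [0.771, -0.637, 0.001, -0.0]
contact_force: [-2.3, 1.2, 8.2]
gripper_width: 0.3
grasp_force: 4.1
```

Emit:
{"api": "step_arm", "payload": {"motion": [{"dr":[0,0,0],"slide":[0,0,-20],"jaw":0},{"dr":[0,0,0],"slide":[0,0,-70],"jaw":0},{"dr":[0,0,0],"slide":[10,35,-82],"jaw":0},{"dr":[0,0,0],"slide":[42,66,-82],"jaw":0},{"dr":[0,0,0],"slide":[42,68,-60],"jaw":0},{"dr":[0,0,0],"slide":[42,68,-34],"jaw":0},{"dr":[0,0,0],"slide":[42,68,-34],"jaw":0},{"dr":[0,0,0],"slide":[42,68,-34],"jaw":0}]}}

```text
clock: 14.6
position: [472.1, -323.3, 127.6]
ee_rot: [0.771, -0.637, 0.001, 0.0]
contact_force: [0.0, 0.3, -0.1]
gripper_width: -0.0
grasp_force: 0.0
```

Run:
```python
from h import *
s=arm.read_state(); p=s["position"]; a=np.radians(11); print(p,s["contact_force"])
d=p[:2]-[526.15,-247.3]; print("stand xy",d@[np.cos(a),np.sin(a)],d@[-np.sin(a),np.cos(a)])
im=optics.get_image("wrist"); sd=optics.get_image("side")
f=lambda a:cv2.resize(a,(390,390),interpolation=cv2.INTER_CUBIC)
cv2.imwrite("pics/s6.png",np.hstack([f(im[100:420,120:440]),f(sd[240:400,210:370])]))
```

```text
[ 472.05069259 -323.25652738  127.56047046] [ 0.01994296  0.25001975 -0.13459921]
stand xy -67.59853943927743 -64.23835754287917
```

View pics/s6.png

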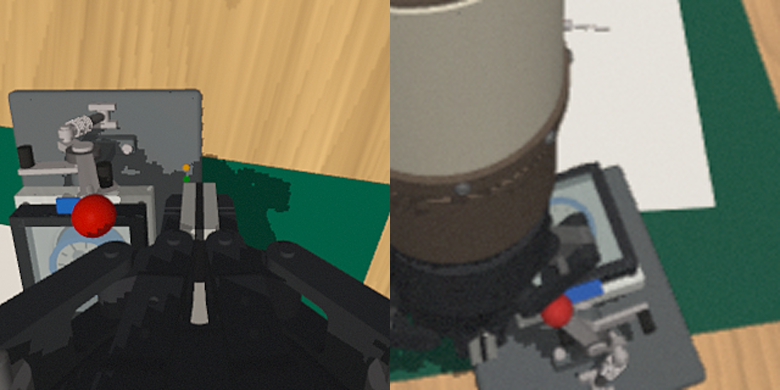

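The lid is shut over the movement (blue tab at the right edge), and the closed fingers stand on the -x side of the knob at the right height.

Emit:
{"api": "step_arm", "payload": {"motion": [{"dr":[0,0,0],"slide":[0,-12,0],"jaw":0},{"dr":[0,0,0],"slide":[0,-20,0],"jaw":0},{"dr":[0,0,0],"slide":[0,-27,0],"jaw":0},{"dr":[0,0,0],"slide":[0,-34,0],"jaw":0},{"dr":[0,0,0],"slide":[0,-41,0],"jaw":0},{"dr":[0,0,0],"slide":[0,-48,0],"jaw":0},{"dr":[0,0,0],"slide":[0,-55,0],"jaw":0},{"dr":[0,0,0],"slide":[0,-62,0],"jaw":0}]}}

```text
clock: 15.7
position: [533.1, -311.0, 126.5]
ee_rot: [0.771, -0.637, 0.0, -0.0]
contact_force: [-1.0, -0.3, 0.9]
gripper_width: 0.0
grasp_force: 0.8
```

Emit:
{"api": "step_arm", "payload": {"motion": [{"dr":[0,0,0],"slide":[0,-4,0],"jaw":0},{"dr":[0,0,0],"slide":[0,-8,0],"jaw":0},{"dr":[0,0,0],"slide":[0,-12,0],"jaw":0},{"dr":[0,0,0],"slide":[0,-16,0],"jaw":0},{"dr":[0,0,0],"slide":[0,-19,0],"jaw":0},{"dr":[0,0,0],"slide":[0,-22,0],"jaw":0},{"dr":[0,0,0],"slide":[0,-22,0],"jaw":0},{"dr":[0,0,0],"slide":[0,-22,0],"jaw":0}]}}

```text
clock: 16.7
position: [553.9, -307.1, 126.8]
ee_rot: [0.771, -0.637, 0.0, -0.0]
contact_force: [-0.0, 0.1, 0.3]
gripper_width: -0.1
grasp_force: 0.0
```

Contact gone, so it has likely snapped over. I'll back off toward -x and up, then look.

Emit:
{"api": "step_arm", "payload": {"motion": [{"dr":[0,0,0],"slide":[0,20,-10],"jaw":0},{"dr":[0,0,0],"slide":[0,40,-50],"jaw":0},{"dr":[0,0,0],"slide":[-40,40,-100],"jaw":0},{"dr":[0,0,0],"slide":[-100,40,-130],"jaw":20},{"dr":[0,0,0],"slide":[-160,40,-130],"jaw":40},{"dr":[0,0,0],"slide":[-220,40,-130],"jaw":60},{"dr":[0,0,0],"slide":[-250,40,-130],"jaw":60},{"dr":[0,0,0],"slide":[-250,40,-130],"jaw":60}]}}

```text
clock: 17.7
position: [466.2, -68.1, 257.8]
ee_rot: [0.772, -0.636, 0.001, -0.001]
contact_force: [-0.6, -0.3, 0.1]
gripper_width: 60.0
grasp_force: 0.0
```

Run:
```python
from h import *
s=arm.read_state(); print(s["position"],s["contact_force"])
sc=optics.get_image("scene"); sd=optics.get_image("side")
f=lambda a:cv2.resize(a,(390,390),interpolation=cv2.INTER_CUBIC)
cv2.imwrite("pics/s7.png",np.hstack([f(sc[120:250,80:210]),f(sd[240:400,210:370])]))
```

```text
[466.20200361 -68.0686177  257.83385405] [-0.62189795 -0.31082092  0.09333729]
```

View pics/s7.png

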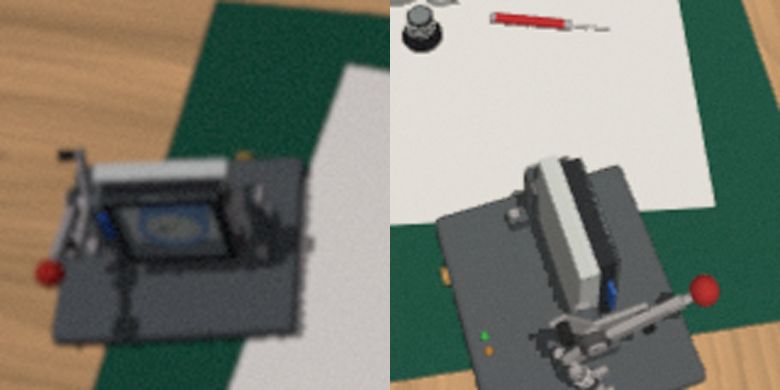

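The head is upright, with the knob over to +x. The lid is shut, with the blue ring visible behind its window. The robot is clear of everything.

```bash
python3 -c "
from bench import arm
print(arm.job_done())"
```

```text
the job is handed in; nothing more can be done
None
```

The job is handed in: the blue-ringed movement is in the nest, the lid is shut, the head has snapped to its upright stop, and the arm is clear of everything (about 18 s of the 58 s used).

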